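Open the child-safe descaler tub

ROBOT

A 6-joint arm with a two-finger parallel gripper is mounted at the origin on the work surface. World frame = base frame: x ahead of the robot, y to its left, z up, the work surface at z = 0. Lengths are in m, angles in rad, forces in N, time in s.
With the tool pointing down it reaches from about 0.25 to 0.775 m from the base axis. Payload 4 kg.
Tool frame: the origin (TCP) lies at the very end of the fingers, on their centre line; the grasp point (between the pads) lies 19 mm behind it (robot.hold_point_z is the distance from the TCP to the grasp point, in m); z points along the fingers, y is the line along which they close (so a half turn about z gives the same grasp; the last joint's range is limited). The gripper opens to 94 mm and grips with 3 to 60 N. Pads are 16 mm wide; open, the fingers measure 119 mm over their backs; the gripper's body (75 mm by 177 mm) begins 78 mm behind the grasp point.
Start: joints at [1.184, 0.087, 1.371, -0, 1.684, -0.103], TCP at [0.154, 0.528, 0.206] pointing down, gripper open.
Joint ranges: [-3.1, 3.1], [-0.76, 2.03], [0.27, 2.55], [-1.08, 4.22], [0.17, 2.65], [-2.57, 2.57]. Speed limits (rad/s): [2.79, 2.79, 3.14, 3.14, 3.14, 3.14].

INTERFACE

Orientations are given as [roll, pitch, yaw] about the fixed x, y, z axes, in that order (R = Rz(yaw) Ry(pitch) Rx(roll)).
In Python, from bench import robot gives the robot as it stands.
- The arm moves only by the tool carry_out, never from a script. Its argument "steps" is a list of rows, each a list of 3 entries, a list of its own where there are three numbers: the shift along the tool's x, y, z in m, then the turn about the tool's z in units of 10 degrees (1.0 is 10 degrees), then the closure, from -1 (fully open) to 1 (shut). In form: [[[tx, ty, tz], roll, jaw], ...]. A call has 1 to 10 rows; each row is the pose to reach, as a shift and turn from the pose commanded when the call began, along the tool's axes at that moment; what a row does not reach only later rows make up. A row lasts 1/8 s, in which the tool goes at most 62.5 mm and 10.7 degrees, less where a joint would pass 70% of its speed; a pose out of reach is approached as far as the arm can. A call with a gripper value outside its range is refused whole. The fingers move at their own pace and stop on an object; the grip force is fixed at half the most. Time passes only in rows, so rows that repeat a pose let the fingers close. It gives the time, the measured TCP pose, the force, the opening and the grip force at its end, in the units of the state.
- robot.get_obs(): the state, without advancing time (a new reading comes with each control period).
- robot.snapshot(name): name is "scene" or "top" or "wrist"; returns a dict with "image" (400x640x3 uint8, red, green, blue), "z_map" (400x640 float32, m along the optical axis (not along the pixel's ray), 0 where there is no reading), "mtx" (3x3 intrinsics, pixels), "R" (3x3) and "t" (3): a world point X has camera coordinates R X + t. Camera axes: x right, y down, z forward; pixel columns grow to the right and rows downward; lengths in m; the calibration is good to about 2 mm. A picture is of the moment at which its call begins.
- robot.close_job(): hands the job in; it is judged then, once.
The state is a dict: "time": time; "joint_positions": joint angles; "qvel": joint speeds; "joint_torque": joint torques, N m; "tool_pos": TCP position; "ee_rot": TCP orientation; "wrist_force": force on the tool from outside, world axes, zero at the start; "wrist_torque": the same for the moment, N m; "width": finger opening in m; "finger_force": force on a finger pad.
Only numpy, scipy, OpenCV 4.12 (cv2) and the standard library are available. Lean on these libraries where they do the work, as an engineer would, in place of code of your own. Each camera call takes 0.05 s, during which the arm holds its last target. There are 200 camera calls.

TASK

Open the heavy tub of descaler granules so it is ready for use: gently squeeze the two side tabs of its cap in together and, keeping them in, turn the cap anticlockwise (seen from above), letting it climb as it turns, until the thread lets go; then lift it off and set it down gently, right way up, in the steel drip tray. Do not force or wrench the cap, crush it, drag, lift or tip the tub, or disturb the jug, the carton and the paper roll.

Things in the scene. Friction and masses are not known exactly. Their poses are not given: they have to be found in the camera images.
- tub_shoulder (a point): White plastic tub with a blank label, loose but heavy (about 3 kg), upright on the worktop: round body 140 mm across, shoulder 150 mm above the worktop. This point is on the tub's axis at shoulder height; z up.
- collar_top (a point): Locking collar of the tub: a ring 65 mm across and 7 mm high standing on the shoulder round the cap's foot, with one notch at the tub's +x and one at its -x. Point on the axis, level with the ring's top. A narrow tooth under each cap tab stands in a notch and stops the cap turning; with both tabs pushed in 3 mm or more the teeth pass inside the ring. Keep fingertips above it.
- neck_rim (a point): Centre of the tub's open mouth, the top of its neck (36 mm wide, 31 mm high), hidden under the cap. The steep thread lets go after 50 to 75 degrees anticlockwise; feel for it with a gentle upward pull of a few newtons. Meanwhile it drives the cap up by several millimetres. If the cap is held down, or pulled up against the thread, the force soon grows: keep it under about 10 N.
- cap_center (a point): Grey safety cap on the neck, 48 mm across, 32.5 mm high, 60 g. Point on its axis, 16 mm above its lower edge; z up. Closed, its lower edge is 1.5 mm above the shoulder. Its x axis runs through two opposite flat upright tabs, 63 mm over their outer faces, 24 mm wide, reaching from 8.5 to 32.5 mm above the lower edge. Once unthreaded it lifts straight off (32 mm). It stands flat on its lower edge.
- tab_a (a joint): How far the cap's tab at its +x is pushed in: 0 out, 0.004 m home. Sprung: about 4 N starts it, 10 N brings it home; more than about 50 N on a tab would crack it. Close on the tabs little by little, easing the hand so that it neither pushes the cap sideways nor down: snapping the fingers shut can jolt the cap down on the tub too hard.
- tab_b (a joint): The same for the opposite tab, at the cap's -x.
- tray_floor (a point): Rectangular stainless drip tray fixed on the worktop, 200 mm along its x, 170 mm along its y, rim 10 mm high, walls 3 mm. This point is at the centre of its flat floor, 3 mm above the worktop.
- jug: Clear measuring jug, 104 mm across the mouth, 130 mm high, handle at its +y. Bystander; origin under its centre.
- carton: Cardboard carton, 55 x 105 x 165 mm high. Bystander; origin under its centre.
- roll: White paper towel roll standing on end, 110 mm across, 225 mm high. Bystander; origin under its centre.
There are look-alikes about, which are no part of the job. Of the things that look like the part that bears cap_center, the smallest one is meant.

How it is judged:
On the way, in this order (a step that is already met when the one before it is completed fails the run):
1. both tabs are squeezed in together while the cap is still down on the neck (value of joint each of tab_a, tab_b above 0.0025 m and z of cap_center in the frame of tub_shoulder below 0.021 m), for 0.2 s.
2. the cap is off the neck, held (z of cap_center in the frame of tub_shoulder above 0.046 m and contact force between the fingers and cap above 1 N), for 0.1 s.
3. the cap, still held, is brought right down onto the tray (not dropped) (horizontal distance between cap_center and tray_floor below 0.08 m and z of cap_center in the frame of tray_floor below 0.024 m and contact force between the fingers and cap above 0.5 N), for 0.05 s.
At the end, for the whole second after the job is handed in: The cap stands at rest, right way up (within 0.1 rad) and flat on the tray's floor (within 3 mm), its centre inside the rim (within 72 mm along x and 58 mm along y of the tray's centre); the tub stands upright within 30 mm of where it was (z of cap_center in the frame of tray_floor between 0.013 and 0.019 m and x of cap_center in the frame of tray_floor between -0.072 and 0.072 m and y of cap_center in the frame of tray_floor between -0.058 and 0.058 m and angle between cap_center's own z axis and vertical below 0.1 rad and linear speed of cap below 0.02 m/s and angle between tub_shoulder's own z axis and vertical below 0.05 rad and distance of tub_shoulder from where it was at the start of the episode below 0.03 m); the robot touches nothing.
It fails at once if the cap is forced against the neck, thread or collar with more than 40 N (contact force between cap and tub above 40 N).
It fails at once if the cap is pressed down on the tub with more than about 25 N, or the tub is pulled up by it with more than about 18 N (contact force between tub and table above 58 N or contact force between tub and table below 14 N).
It fails at once if the cap is squeezed hard enough to crack it (over 100 N in all) (contact force between the fingers and cap above 100 N).
It fails at once if the tub is tipped by more than 0.15 rad, dragged or lifted more than 40 mm (angle between tub_shoulder's own z axis and vertical above 0.15 rad or distance of tub_shoulder from where it was at the start of the episode above 0.04 m).
It fails at once if the jug, the carton or the paper roll is moved more than 20 mm (distance of any of jug, carton, roll from where it was at the start of the episode above 0.02 m).
It also fails if it takes over 72 s, if anything falls off the work surface, if the arm or the gripper's body presses on something with over 40 N, if the wrist force passes 120 N, or if a joint passes its speed limit or range.

## Working session

There is one attempt and no reset: what is moved stays moved. The work goes in short steps, Python scripts to look and compute and a tool call to move; the robot and the scene stay as the last step left them, time stands still between calls to the robot, and variables do not carry over. Pictures are saved under pics/ and viewed, at most 10 in all, crops included, and the job is handed in when it is done.

Besides the shell and the picture viewer there is one more tool, called after ">>>" in YAML: its name, and indented under it one key for each argument. carry_out: Moves the arm, as the interface text tells. Its arguments: {"type":"object","properties":{"steps":{"type":"array","items":{"type":"array"}}},"required":["steps"]}

```bash
mkdir -p pics; ls; cat > h.py <<'E'
import numpy as np, cv2
from bench import robot
def snap(n,f=None):
    s=robot.snapshot(n)
    if f: cv2.imwrite(f,cv2.cvtColor(s["image"],cv2.COLOR_RGB2BGR))
    np.savez('/tmp/'+n+'.npz',**s)
    return s
def pts(s):
    z=s["z_map"];K=s["mtx"];v,u=np.mgrid[:400,:640]
    c=np.stack([(u-K[0,2])/K[0,0]*z,(v-K[1,2])/K[1,1]*z,z],-1)
    return (c-s["t"])@s["R"]
E
python3 - <<'E'
from h import *
for n in("scene","top"): 
    s=snap(n,f"pics/{n}0.png"); print(n,-s["R"].T@s["t"])
a=[cv2.imread(f"pics/{n}0.png") for n in("scene","top")]
print(robot.get_obs())
E
```

```text
pics
scene [1.05337871 0.45171845 0.93004084]
top [2.47117982e-01 1.28952841e-04 1.65420558e+00]
{'time': 0.1, 'joint_positions': array([ 1.18386038e+00,  8.78643212e-02,  1.37209987e+00, -5.30835050e-05,
        1.68359493e+00, -1.03085549e-01]), 'qvel': array([ 1.07957482e-03, -1.10789750e-03, -3.06242913e-03,  9.69413331e-05,
       -2.46083109e-04, -1.20413945e-03]), 'joint_torque': array([ 2.34122839e-03, -3.41251910e+01, -3.03301764e+01,  7.19640311e-02,
        3.04553902e-02, -1.19968663e-04]), 'tool_pos': array([0.15385584, 0.52752438, 0.20443204]), 'ee_rot': array([-3.13963120e+00, -1.49877161e-04,  2.85773618e+00]), 'wrist_force': array([ 0.30137621,  0.28373692, -0.3973687 ]), 'wrist_torque': array([0.02985512, 0.00201125, 0.00965348]), 'finger_force': 0.0, 'width': 0.09418964623498681}
```

View pics/scene0.png

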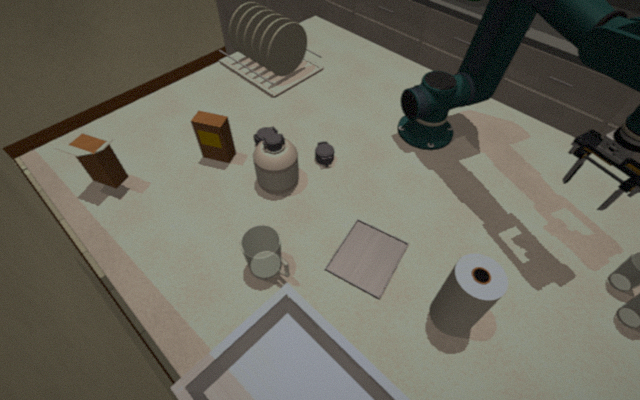

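View pics/top0.png

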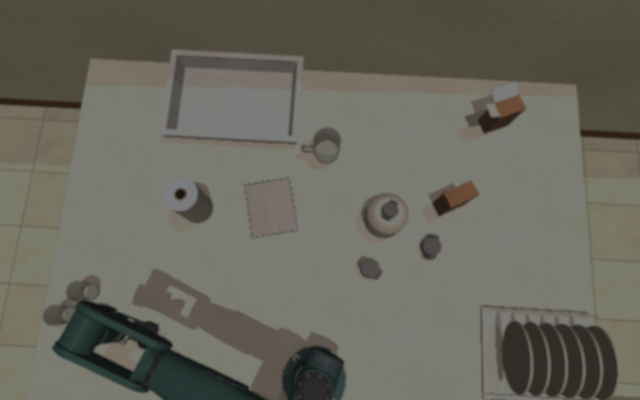

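```bash
python3 - <<'E'
from h import *
s=dict(np.load('/tmp/top.npz'));P=pts(s)
print(s["mtx"][0,0])
for n,(u,v) in dict(cap=(390,210),l1=(370,268),l2=(431,245),tray=(271,207),jug=(327,147),carton=(460,196),roll=(181,195),table=(330,250),sh=(372,222)).items(): print(n,P[v,u].round(3))
# heights
Z=P[...,2]; 
def reg(lo,hi,c,r):
    m=(Z>lo)&(Z<hi)&(np.hypot(P[...,0]-c[0],P[...,1]-c[1])<r)
    q=P[m][:,:2].astype(np.float32); rc=cv2.minAreaRect(q); print(lo,hi,m.sum(),rc,q.min(0),q.max(0),np.median(Z[m])); return m
c=P[210,390][:2]
reg(.17,.2,c,.06); reg(.12,.2,c,.1); reg(.06,.2,c,.1)
reg(.015,.06,P[268,370][:2],.06);reg(.015,.06,P[245,431][:2],.06)
reg(.10,.3,P[196,460][:2],.1);reg(.15,.3,P[195,181][:2],.1);reg(.07,.2,P[150,325][:2],.1)
im=cv2.cvtColor(s["image"],cv2.COLOR_RGB2BGR)
a=cv2.resize(im[180:290,340:450],(550,550),interpolation=cv2.INTER_CUBIC)
cv2.imwrite('pics/c1.png',cv2.convertScaleAbs(a,alpha=1.8))
# tray by saturation/hue mask
hsv=cv2.cvtColor(im,cv2.COLOR_BGR2HSV); print(hsv[207,271],hsv[250,330],hsv[207,230])
E
```

```text
464.9334518512897
cap [ 0.553 -0.217  0.186]
l1 [ 0.375 -0.173  0.052]
l2 [ 0.468 -0.383  0.041]
tray [0.577 0.187 0.003]
jug [ 0.815 -0.003  0.01 ]
carton [ 0.617 -0.448  0.168]
roll [0.556 0.45  0.219]
table [ 0.435 -0.035 -0.001]
sh [ 0.52  -0.166  0.133]
0.17 0.2 229 ((0.5554434657096863, -0.21623888611793518), (0.04850691929459572, 0.06218716502189636), 65.56594848632812) [ 0.5240948 -0.2397089] [ 0.5887555  -0.19143505] 0.18401762331373037
0.12 0.2 1279 ((0.5558810830116272, -0.21645961701869965), (0.13596495985984802, 0.13584569096565247), 61.990291595458984) [ 0.48695472 -0.28354028] [ 0.62487084 -0.1489699 ] 0.1460026592136263
0.06 0.2 1449 ((0.5561533570289612, -0.21499527990818024), (0.13735616207122803, 0.14045658707618713), 89.4336929321289) [ 0.4859103 -0.2838525] [ 0.62634486 -0.14622767] 0.14395762843972854
0.015 0.06 347 ((0.3760058581829071, -0.17216864228248596), (0.08468683809041977, 0.06560375541448593), 58.04340744018555) [ 0.34026957 -0.21484172] [ 0.41244116 -0.12997784] 0.0435249673453755
0.015 0.06 389 ((0.4679105281829834, -0.3861996531486511), (0.0662941187620163, 0.09896440804004669), 54.17225646972656) [ 0.4108987  -0.41488218] [ 0.521522   -0.34922692] 0.042919101668833365
0.1 0.3 662 ((0.6261898875236511, -0.45044776797294617), (0.05561177060008049, 0.10968521237373352), 27.813907623291016) [ 0.57820493 -0.50800586] [ 0.67156243 -0.39088118] 0.16458176113065887
0.15 0.3 1149 ((0.5570633411407471, 0.45163965225219727), (0.10902546346187592, 0.10788360238075256), 0.021550366654992104) [0.5025497  0.39769682] [0.6115765  0.50558466] 0.22391685558495691
0.07 0.2 452 ((0.7901105284690857, 0.009600460529327393), (0.10441294312477112, 0.12689772248268127), 40.414024353027344) [ 0.7457167  -0.05038211] [0.85048664 0.08946308] 0.11054556431965987
[ 13  30 120] [ 35  22 125] [ 33  25 124]
```

View pics/c1.png

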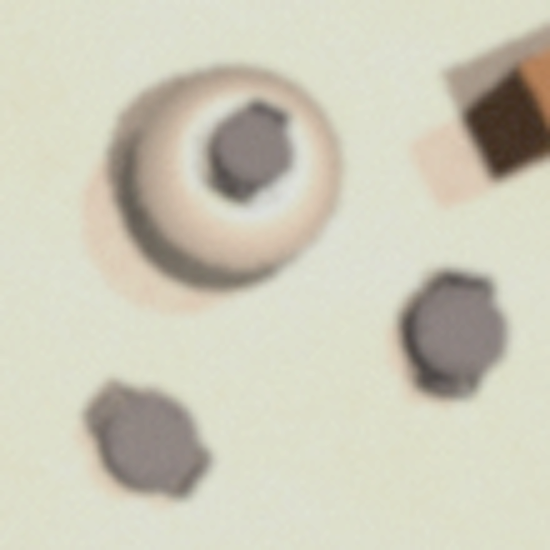

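The tub cap at top (390,210) measures 48.5×62 mm with its top at z≈0.185. The look-alikes are loose larger caps at (370,268) and (431,245), both about 66 mm across. The tub cap is the smallest, so it is the one to use, and its tab axis runs at about -24°. The tray is at (271,207), the jug at (327,147), the carton at (460,196) and the roll at (181,195).

>>> carry_out:
  steps:
    - [[-0.04,-0.04,-0.1],0.5,-1]
    - [[-0.35,-0.35,-0.1],6,-1]
    - [[-0.35,-0.35,-0.1],6,-1]
    - [[-0.35,-0.35,-0.1],6,-1]
    - [[-0.35,-0.35,-0.1],6,-1]
    - [[-0.35,-0.35,-0.1],6,-1]
    - [[-0.35,-0.35,-0.1],6,-1]
    - [[-0.35,-0.35,-0.1],6,-1]
    - [[-0.35,-0.35,-0.1],6,-1]

```text
time: 1.23
tool_pos: [0.3928, 0.0913, 0.3052]
ee_rot: [-3.141, 0.0, 1.807]
wrist_force: [0.8, 0.7, -0.2]
width: 0.0938
finger_force: 0.0
```

```bash
cat >> h.py <<'E'
def goal(p,yawdeg):
    "shift (tool axes) and roll units from the measured pose, tool taken as straight down"
    o=robot.get_obs(); y=o["ee_rot"][2]; d=np.array(p)-o["tool_pos"]
    dy=(np.degrees(yawdeg*np.pi/180-y)+180)%360-180
    print("t",o["time"],"pos",o["tool_pos"].round(4),"rpy",np.degrees(o["ee_rot"]).round(2),"q6",o["joint_positions"][5].round(2),"w",round(o["width"],4),"ff",round(o["finger_force"],1),"F",o["wrist_force"].round(1),"T",o["wrist_torque"].round(2))
    print("shift",np.round([d[0]*np.cos(y)+d[1]*np.sin(y),d[0]*np.sin(y)-d[1]*np.cos(y),-d[2]],4),"roll",round(-dy/10,2))
E
python3 - <<'E'
from h import *
goal([.5556,-.2163,.27],65.6)
s=dict(np.load('/tmp/top.npz'));im=s["image"]; P=pts(s)
hsv=cv2.cvtColor(im,cv2.COLOR_RGB2HSV)
m=((hsv[...,0]<24)).astype(np.uint8); m=cv2.morphologyEx(cv2.medianBlur(m,5),cv2.MORPH_CLOSE,np.ones((5,5)))
n,l=cv2.connectedComponents(m); q=np.argwhere(l==l[207,271])
K,R,t=s["mtx"],s["R"],s["t"]
r=np.c_[q[:,::-1],np.ones(len(q))]@np.linalg.inv(K).T@R; c=-R.T@t
X=c+r*((.008-c[2])/r[:,2])[:,None]
print(len(q),cv2.minAreaRect(X[:,:2].astype(np.float32)))
E
```

```text
t 1.225 pos [0.3928 0.0913 0.3052] rpy [-1.7997e+02  2.0000e-02  1.0352e+02] q6 -0.15 w 0.0938 ff 0.0 F [ 0.8  0.7 -0.2] T [-0.01  0.02  0.01]
shift [-0.3371  0.0864  0.0352] roll 3.79
2566 ((0.576142430305481, 0.18933123350143433), (0.20199599862098694, 0.17205746471881866), 13.008118629455566)
```

>>> carry_out:
  steps:
    - [[-0.337,0.086,0.035],3.8,-1]
    - [[-0.337,0.086,0.035],3.8,-1]
    - [[-0.337,0.086,0.035],3.8,-1]
    - [[-0.337,0.086,0.035],3.8,-1]
    - [[-0.337,0.086,0.035],3.8,-1]
    - [[-0.337,0.086,0.035],3.8,-1]
    - [[-0.337,0.086,0.035],3.8,-1]
    - [[-0.337,0.086,0.035],3.8,-1]

```text
time: 2.22
tool_pos: [0.5553, -0.2123, 0.2702]
ee_rot: [-3.14, -0.001, 1.148]
wrist_force: [0.8, 0.7, -0.1]
width: 0.0941
finger_force: 0.0
```

```bash
python3 - <<'E'
from h import *
s=snap("wrist","pics/w1.png");P=pts(s);Z=P[...,2]
c=np.array([.5556,-.2163])
d=np.hypot(P[...,0]-c[0],P[...,1]-c[1])
m=(Z>.172)&(Z<.2)&(d<.05)&(s["z_map"]>0)
q=P[m][:,:2].astype(np.float32);print(m.sum(),cv2.minAreaRect(q),np.median(Z[m]),np.percentile(Z[m],[5,95]))
m=(Z>.11)&(Z<.149)&(d<.09);q=P[m][:,:2].astype(np.float32);print(m.sum(),cv2.minEnclosingCircle(q))
m=(Z>.1)&(Z<.16)&(d<.06);print(np.percentile(Z[m],[50,90,98]))
goal([.5556,-.2163,.162],65.6)
E
```

```text
2263 ((0.555388867855072, -0.21579819917678833), (0.05026328191161156, 0.06290208548307419), 66.01290893554688) 0.18355402701535123 [0.17843134 0.18486792]
6320 ((0.5553949475288391, -0.21598494052886963), 0.06991390138864517)
[0.14666464 0.14996871 0.15649589]
t 2.275 pos [ 0.5553 -0.2119  0.2708] rpy [ 1.80e+02 -3.00e-02  6.58e+01] q6 -0.04 w 0.0939 ff 0.0 F [0.7 0.2 1.2] T [-0.12  0.12 -0.03]
shift [-0.0039  0.002   0.1088] roll 0.02
```

View pics/w1.png

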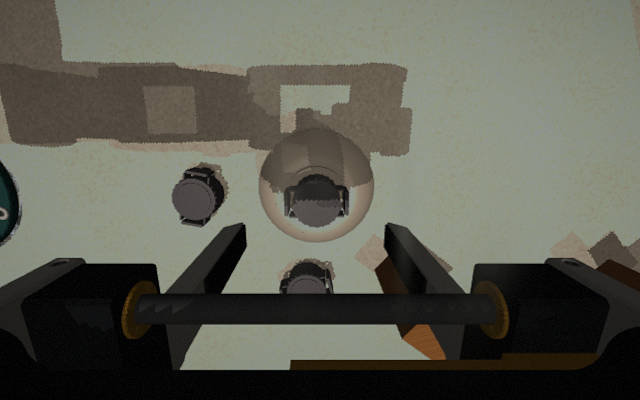

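The wrist view shows the cap at (317,200) with its tabs at (288,200) and (347,200), lined up with the fingers. I'll descend straight over it.

>>> carry_out:
  steps:
    - [[-0.0035,0.002,0.04],0,-1]
    - [[-0.0035,0.002,0.075],0,-1]
    - [[-0.0035,0.002,0.095],0,-0.8]
    - [[-0.0035,0.002,0.104],0,-0.6]
    - [[-0.0035,0.002,0.108],0,-0.45]
    - [[-0.0035,0.002,0.108],0,-0.45]
    - [[-0.0035,0.002,0.108],0,-0.45]

```text
time: 3.15
tool_pos: [0.5565, -0.2171, 0.1638]
ee_rot: [3.139, 0.0, 1.148]
wrist_force: [-0.5, -0.0, -0.5]
width: 0.0682
finger_force: 0.0
```

```bash
python3 - <<'E'
from h import *
goal([.5554,-.2159,.162],66)
E
```

```text
t 3.15 pos [ 0.5565 -0.2171  0.1638] rpy [179.87   0.    65.75] q6 -0.04 w 0.0682 ff 0.0 F [-0.5 -0.  -0.5] T [-0.03  0.09  0.  ]
shift [ 0.0006 -0.0015  0.0018] roll -0.03
```

>>> carry_out:
  steps:
    - [[0.0005,-0.0012,0.0015],0,-0.42]
    - [[0.0005,-0.0012,0.0015],0,-0.39]
    - [[0.0005,-0.0012,0.0015],0,-0.37]
    - [[0.0005,-0.0012,0.0015],0,-0.35]
    - [[0.0005,-0.0012,0.0015],0,-0.34]
    - [[0.0005,-0.0012,0.0015],0,-0.33]

```text
time: 3.9
tool_pos: [0.555, -0.216, 0.161]
ee_rot: [-3.141, -0.0, 1.147]
wrist_force: [0.5, -0.2, 0.5]
width: 0.0627
finger_force: 4.4
```

>>> carry_out:
  steps:
    - [[0,0,0],0,-0.32]
    - [[0,0,0],0,-0.31]
    - [[0,0,0],0,-0.3]
    - [[0,0,0],0,-0.29]

```text
time: 4.4
tool_pos: [0.5551, -0.216, 0.161]
ee_rot: [-3.142, -0.0, 1.147]
wrist_force: [-0.9, 0.0, 0.3]
width: 0.0609
finger_force: 5.7
```

>>> carry_out:
  steps:
    - [[0,0,0],0,-0.28]
    - [[0,0,0],0,-0.27]
    - [[0,0,0],0,-0.26]
    - [[0,0,0],0,-0.25]
    - [[0,0,0],0,-0.24]
    - [[0,0,0],0,-0.24]

```text
time: 5.15
tool_pos: [0.5551, -0.216, 0.161]
ee_rot: [3.142, -0.0, 1.147]
wrist_force: [-0.0, 0.1, 0.9]
width: 0.0583
finger_force: 7.5
```

>>> carry_out:
  steps:
    - [[0,0,0],0,-0.23]
    - [[0,0,0],0,-0.22]
    - [[0,0,0],0,-0.21]
    - [[0,0,0],0,-0.2]
    - [[0,0,0],0,-0.2]

```text
time: 5.78
tool_pos: [0.5551, -0.216, 0.161]
ee_rot: [3.141, -0.0, 1.147]
wrist_force: [-1.6, -0.6, 1.2]
width: 0.0565
finger_force: 8.8
```

>>> carry_out:
  steps:
    - [[0,0,0],0,-0.19]
    - [[0,0,0],0,-0.18]
    - [[0,0,0],0,-0.17]
    - [[0,0,0],0,-0.165]
    - [[0,0,0],0,-0.16]
    - [[0,0,0],0,-0.155]
    - [[0,0,0],0,-0.15]
    - [[0,0,0],0,-0.15]

```text
time: 6.78
tool_pos: [0.5549, -0.2159, 0.1611]
ee_rot: [-3.141, 0.0, 1.147]
wrist_force: [-3.3, 0.4, 3.4]
width: 0.0545
finger_force: 21.6
```

>>> carry_out:
  steps:
    - [[0,0,-0.0002],-0.15,-0.15]
    - [[0,0,-0.0004],-0.3,-0.15]
    - [[0,0,-0.0006],-0.45,-0.15]
    - [[0,0,-0.0008],-0.6,-0.15]
    - [[0,0,-0.0008],-0.6,-0.15]

```text
time: 7.4
tool_pos: [0.5552, -0.216, 0.1614]
ee_rot: [-3.141, -0.0, 1.252]
wrist_force: [-0.2, 0.3, 0.6]
width: 0.0545
finger_force: 20.8
```

>>> carry_out:
  steps:
    - [[0,0,-0.0003],-0.25,-0.15]
    - [[0,0,-0.0006],-0.5,-0.15]
    - [[0,0,-0.0009],-0.75,-0.15]
    - [[0,0,-0.0012],-1,-0.15]
    - [[0,0,-0.0012],-1,-0.15]

```text
time: 8.02
tool_pos: [0.5551, -0.2159, 0.1625]
ee_rot: [-3.141, -0.0, 1.426]
wrist_force: [0.2, 0.0, -1.2]
width: 0.0546
finger_force: 20.7
```

```bash
python3 - <<'E'
from h import *
goal([.5554,-.2159,.162],66)
s=snap("wrist","pics/w2.png")
E
```

```text
t 8.025 pos [ 0.5551 -0.2159  0.1625] rpy [-1.7998e+02 -2.0000e-02  8.1720e+01] q6 -0.32 w 0.0546 ff 20.7 F [ 0.2  0.  -1.2] T [-0.08  0.06  0.03]
shift [0.     0.0003 0.0005] roll 1.57
```

View pics/w2.png

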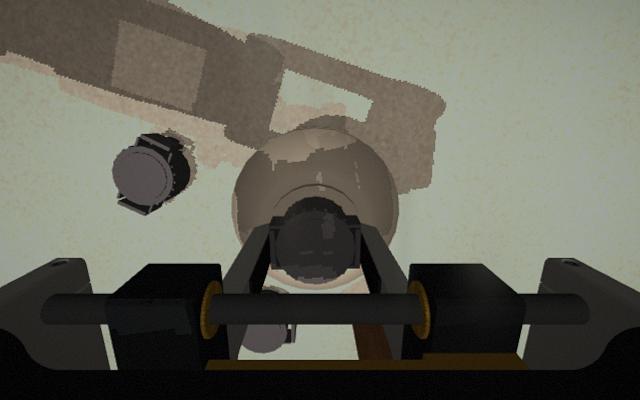

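The cap at (316,240) has turned with the fingers, both tabs are held in, and forces are small. I'll keep turning.

>>> carry_out:
  steps:
    - [[0,0,-0.0003],-0.25,-0.15]
    - [[0,0,-0.0006],-0.5,-0.15]
    - [[0,0,-0.0008],-0.75,-0.15]
    - [[0,0,-0.0011],-1,-0.15]
    - [[0,0,-0.0013],-1.25,-0.15]
    - [[0,0,-0.0016],-1.5,-0.15]
    - [[0,0,-0.0016],-1.5,-0.15]

```text
time: 8.95
tool_pos: [0.5551, -0.2158, 0.1642]
ee_rot: [-3.141, -0.001, 1.688]
wrist_force: [-0.3, 0.3, -2.0]
width: 0.0544
finger_force: 20.6
```

>>> carry_out:
  steps:
    - [[0,0,-0.0002],-0.25,-0.15]
    - [[0,0,-0.0005],-0.5,-0.15]
    - [[0,0,-0.0007],-0.75,-0.15]
    - [[0,0,-0.001],-1,-0.15]
    - [[0,0,-0.0012],-1.25,-0.15]
    - [[0,0,-0.0015],-1.5,-0.15]
    - [[0,0,-0.0015],-1.5,-0.15]

```text
time: 9.82
tool_pos: [0.5551, -0.2159, 0.1659]
ee_rot: [3.142, -0.0, 1.949]
wrist_force: [-0.2, 0.8, -1.3]
width: 0.0546
finger_force: 20.7
```

>>> carry_out:
  steps:
    - [[0,0,-0.0003],-0.25,-0.15]
    - [[0,0,-0.0006],-0.5,-0.15]
    - [[0,0,-0.0008],-0.75,-0.15]
    - [[0,0,-0.001],-1,-0.15]
    - [[0,0,-0.001],-1,-0.15]

```text
time: 10.45
tool_pos: [0.5551, -0.2158, 0.1669]
ee_rot: [3.141, -0.0, 2.123]
wrist_force: [-0.5, -0.5, -1.3]
width: 0.0545
finger_force: 20.7
```

>>> carry_out:
  steps:
    - [[0,0,-0.0003],-0.25,-0.15]
    - [[0,0,-0.0006],-0.5,-0.15]
    - [[0,0,-0.0008],-0.75,-0.15]
    - [[0,0,-0.001],-1,-0.15]
    - [[0,0,-0.001],-1,-0.15]

```text
time: 11.08
tool_pos: [0.5552, -0.2159, 0.1681]
ee_rot: [3.141, -0.0, 2.298]
wrist_force: [0.4, 1.3, -0.7]
width: 0.0544
finger_force: 20.7
```

>>> carry_out:
  steps:
    - [[0,0,-0.0003],-0.25,-0.15]
    - [[0,0,-0.0006],-0.5,-0.15]
    - [[0,0,-0.0008],-0.75,-0.15]
    - [[0,0,-0.001],-1,-0.15]
    - [[0,0,-0.001],-1,-0.15]

```text
time: 11.7
tool_pos: [0.5553, -0.216, 0.1693]
ee_rot: [3.141, 0.001, 2.472]
wrist_force: [0.1, -0.2, 1.0]
width: 0.0544
finger_force: 20.9
```

>>> carry_out:
  steps:
    - [[0,0,-0.0003],0,-0.15]
    - [[0,0,-0.0006],0,-0.15]
    - [[0,0,-0.0009],0,-0.15]
    - [[0,0,-0.0012],0,-0.15]
    - [[0,0,-0.0012],0,-0.15]

```text
time: 12.32
tool_pos: [0.5551, -0.2159, 0.1702]
ee_rot: [3.141, -0.0, 2.474]
wrist_force: [-0.2, 0.7, -0.5]
width: 0.0544
finger_force: 20.7
```

Free so far, so I'll keep lifting.

>>> carry_out:
  steps:
    - [[0,0,-0.0005],0,-0.15]
    - [[0,0,-0.001],0,-0.15]
    - [[0,0,-0.0015],0,-0.15]
    - [[0,0,-0.002],0,-0.15]
    - [[0,0,-0.0025],0,-0.15]
    - [[0,0,-0.0025],0,-0.15]

```text
time: 13.08
tool_pos: [0.5551, -0.216, 0.1729]
ee_rot: [3.142, 0.0, 2.474]
wrist_force: [-0.5, 0.9, -0.4]
width: 0.0544
finger_force: 20.8
```

>>> carry_out:
  steps:
    - [[0,0,-0.004],0,-0.15]
    - [[0,0,-0.01],0,-0.15]
    - [[0,0,-0.018],0,-0.15]
    - [[0,0,-0.026],0,-0.15]
    - [[0,0,-0.034],0,-0.15]
    - [[0,0,-0.045],0,-0.15]
    - [[0,0,-0.06],0,-0.15]
    - [[0,0,-0.08],0,-0.15]
    - [[0,0,-0.08],0,-0.15]
    - [[0,0,-0.08],0,-0.15]

```text
time: 14.32
tool_pos: [0.555, -0.2159, 0.2524]
ee_rot: [3.142, -0.0, 2.474]
wrist_force: [-0.1, 0.1, -1.2]
width: 0.0547
finger_force: 20.8
```

```bash
python3 - <<'E'
from h import *
goal([.576,.189,.06],141.7)
s=snap("scene","pics/s2.png"); 
im=cv2.imread('pics/s2.png')[60:320,180:500]; cv2.imwrite('pics/s2c.png',cv2.resize(im,None,fx=2,fy=2))
E
```

```text
t 14.325 pos [ 0.555  -0.2159  0.2524] rpy [ 1.8000e+02 -3.0000e-02  1.4174e+02] q6 -1.37 w 0.0547 ff 20.8 F [-0.1  0.1 -1.2] T [-0.12 -0.05 -0.02]
shift [0.2342 0.331  0.1924] roll 0.0
```

View pics/s2c.png

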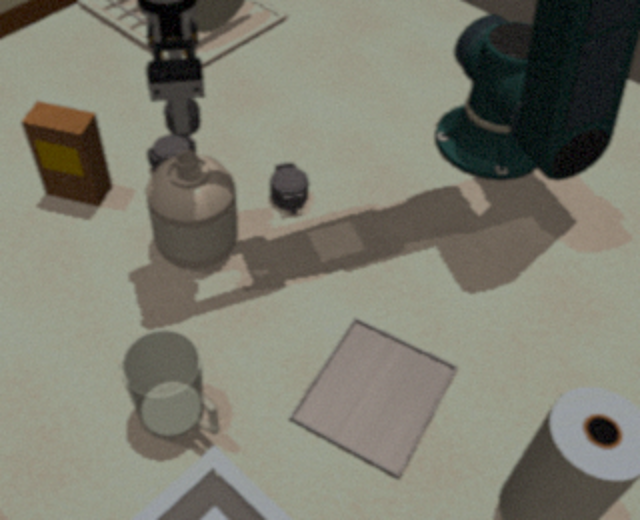

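The cap is held at crop (182,115). The neck is bare and the tub is upright. I'll carry the cap to above the tray.

>>> carry_out:
  steps:
    - [[0.02,0.03,0],0,-0.15]
    - [[0.05,0.07,0],0,-0.15]
    - [[0.08,0.113,0],0,-0.15]
    - [[0.11,0.156,0],0,-0.15]
    - [[0.14,0.198,0],0,-0.15]
    - [[0.17,0.24,0.03],0,-0.15]
    - [[0.2,0.283,0.06],0,-0.15]
    - [[0.225,0.318,0.1],0,-0.15]
    - [[0.234,0.331,0.14],0,-0.15]
    - [[0.234,0.331,0.17],0,-0.15]

```text
time: 15.62
tool_pos: [0.5744, 0.1902, 0.0792]
ee_rot: [-3.138, -0.003, 2.476]
wrist_force: [-0.3, -1.0, -1.4]
width: 0.0546
finger_force: 20.8
```

>>> carry_out:
  steps:
    - [[0,0,0.01],0,-0.15]
    - [[0,0,0.02],0,-0.15]
    - [[0,0,0.03],0,-0.15]
    - [[0,0,0.04],0,-0.15]
    - [[0,0,0.04],0,-0.15]

```text
time: 16.25
tool_pos: [0.5758, 0.1885, 0.042]
ee_rot: [-3.141, -0.001, 2.474]
wrist_force: [-0.5, -0.1, -1.0]
width: 0.0546
finger_force: 20.8
```

```bash
python3 - <<'E'
from h import *
goal([.576,.189,.0125],141.7)
E
```

```text
t 16.25 pos [0.5758 0.1885 0.042 ] rpy [-1.7994e+02 -5.0000e-02  1.4172e+02] q6 -0.68 w 0.0546 ff 20.8 F [-0.5 -0.1 -1. ] T [-0.02  0.05  0.02]
shift [0.0002 0.0005 0.0295] roll 0.0
```

>>> carry_out:
  steps:
    - [[0,0,0.008],0,-0.15]
    - [[0,0,0.016],0,-0.15]
    - [[0,0,0.022],0,-0.15]
    - [[0,0,0.025],0,-0.15]
    - [[0,0,0.026],0,-0.15]
    - [[0,0,0.027],0,-0.15]
    - [[0,0,0.027],0,-0.15]

```text
time: 17.12
tool_pos: [0.5764, 0.1889, 0.016]
ee_rot: [3.141, 0.0, 2.474]
wrist_force: [-0.9, 0.2, -0.3]
width: 0.0545
finger_force: 20.8
```

>>> carry_out:
  steps:
    - [[0,0,0.0005],0,-0.15]
    - [[0,0,0.001],0,-0.15]
    - [[0,0,0.0015],0,-0.15]
    - [[0,0,0.0015],0,-0.15]

```text
time: 17.62
tool_pos: [0.5763, 0.1888, 0.0143]
ee_rot: [3.142, -0.0, 2.474]
wrist_force: [0.2, 0.5, -1.0]
width: 0.0544
finger_force: 20.8
```

>>> carry_out:
  steps:
    - [[0,0,0.0005],0,-0.15]
    - [[0,0,0.001],0,-0.15]
    - [[0,0,0.0015],0,-0.15]
    - [[0,0,0.0015],0,-0.15]

```text
time: 18.12
tool_pos: [0.5763, 0.1888, 0.0128]
ee_rot: [3.142, -0.0, 2.474]
wrist_force: [1.1, 0.1, -1.0]
width: 0.0544
finger_force: 20.8
```

>>> carry_out:
  steps:
    - [[0,0,0.0003],0,-0.15]
    - [[0,0,0.0006],0,-0.15]
    - [[0,0,0.0009],0,-0.15]
    - [[0,0,0.0009],0,-0.15]

```text
time: 18.62
tool_pos: [0.5764, 0.1888, 0.0126]
ee_rot: [3.141, 0.0, 2.474]
wrist_force: [-2.2, -0.7, 4.6]
width: 0.0546
finger_force: 21.8
```

Touched down with 4.6 N. I'll release slowly, then back off.

>>> carry_out:
  steps:
    - [[0,0,-0.0004],0,-0.16]
    - [[0,0,-0.0004],0,-0.18]
    - [[0,0,-0.0004],0,-0.21]
    - [[0,0,-0.0004],0,-0.25]
    - [[0,0,-0.0004],0,-0.3]
    - [[0,0,-0.0004],0,-0.36]
    - [[0,0,-0.0004],0,-0.45]
    - [[0,0,-0.0004],0,-0.6]
    - [[0,0,-0.0004],0,-0.8]
    - [[0,0,-0.0004],0,-0.8]

```text
time: 19.88
tool_pos: [0.5763, 0.1888, 0.0121]
ee_rot: [-3.141, -0.0, 2.474]
wrist_force: [-0.3, 0.6, -0.8]
width: 0.0846
finger_force: 0.0
```

>>> carry_out:
  steps:
    - [[0,0,-0.01],0,-0.9]
    - [[0,0,-0.03],0,-0.9]
    - [[0,0,-0.06],0,-0.9]
    - [[0,0,-0.1],0,-0.9]
    - [[0,0,-0.15],0,-0.9]
    - [[0,0,-0.18],0,-0.9]
    - [[0,0,-0.18],0,-0.9]

```text
time: 20.75
tool_pos: [0.5781, 0.1893, 0.1968]
ee_rot: [3.135, 0.005, 2.474]
wrist_force: [0.2, 0.6, 0.6]
width: 0.0895
finger_force: 0.0
```

```bash
python3 - <<'E'
from h import *
goal([.576,.189,.0125],141.7)
s=snap("wrist","pics/w3.png");P=pts(s)
m=(P[...,2]>.02)&(P[...,2]<.06)&(np.hypot(P[...,0]-.576,P[...,1]-.189)<.08)
print(m.sum(),cv2.minAreaRect(P[m][:,:2].astype(np.float32)),np.percentile(P[m][:,2],[50,90]))
s=snap("scene","pics/s3.png");P=pts(s)
d=np.hypot(P[...,0]-.5554,P[...,1]+.216);m=(P[...,2]>.16)&(d<.06);print(P[m].mean(0),m.sum())
E
```

```text
t 20.75 pos [0.5781 0.1893 0.1968] rpy [179.62   0.3  141.74] q6 -0.68 w 0.0895 ff 0.0 F [0.2 0.6 0.6] T [-0.02  0.02 -0.  ]
shift [ 0.0015 -0.0015  0.1843] roll 0.0
1469 ((0.575954258441925, 0.1881040632724762), (0.06291306763887405, 0.05065914988517761), 52.96736145019531) [0.03497887 0.03609524]
[ 0.55679183 -0.21188056  0.17196379] 138
```

View pics/w3.png

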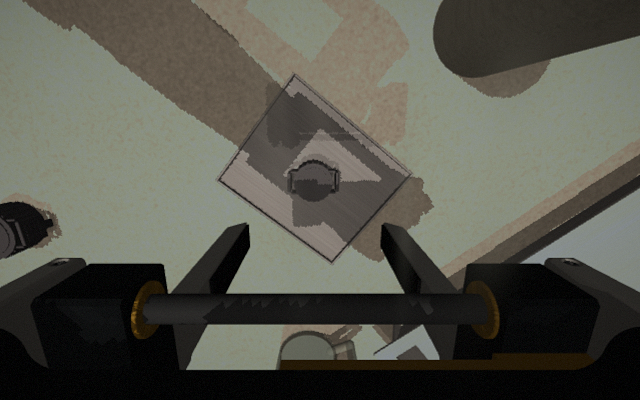

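The cap stands upright at (314,181), in the middle of the tray. Its top is at 0.035 m, so it is flat on the floor, and the gripper is clear.

```bash
python3 -c "
from bench import robot
print(robot.close_job())"
```

```text
the job is handed in; nothing more can be done
None
```

I unscrewed the tub's cap with its tabs held in, lifted it off and set it upright near the centre of the drip tray; the job was handed in at about 21 s, and the hand-in returned no verdict.

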